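Weigh a portion of frozen patties on the baker's balance

ROBOT

A 6-joint arm with a two-finger parallel gripper is mounted at the origin on the work surface. World frame = base frame: x ahead of the robot, y to its left, z up, the work surface at z = 0. Lengths are in m, angles in rad, forces in N, time in s.
With the tool pointing down it reaches from about 0.35 to 0.975 m from the base axis. Payload 7.1 kg.
Tool frame: the origin (TCP) lies at the very end of the fingers, on their centre line; the grasp point (between the pads) lies 19 mm behind it; z points along the fingers, y is the line along which they close (so a half turn about z gives the same grasp; the last joint's range is limited). The gripper opens to 88 mm and grips with 3 to 60 N. Pads are 20 mm wide; open, the fingers measure 115 mm over their backs; the gripper's body (75 mm by 178 mm) begins 61 mm behind the grasp point.
Start: joints at [-1.178, 0.423, 1.63, -0, 1.089, -0.019], TCP at [0.25, -0.573, 0.186] pointing down, gripper open.
Joint ranges: [-3, 3], [-0.9, 2.11], [0.09, 2.58], [-1.31, 4.45], [0.11, 2.69], [-2.54, 2.54]. Speed limits (rad/s): [2.39, 2.39, 3.01, 3.14, 3.14, 3.14].

INTERFACE

Orientations are given as [roll, pitch, yaw] about the fixed x, y, z axes, in that order (R = Rz(yaw) Ry(pitch) Rx(roll)).
In Python, from bench import readout, vision, robot gives the robot as it stands.
- The arm moves only by the tool carry_out, never from a script. Its argument "increments" is a list of rows, each a list of 4 numbers: the shift along the tool's x, y, z in m, then the turn about the tool's z in degrees. A call has 1 to 10 rows; each row shifts and turns the commanded pose from where the row before left it, along the tool's axes as they then stand; what a row does not reach is not made up. A row lasts 1/12 s, in which the tool goes at most 41.7 mm and 7.16 degrees, less where a joint would pass 70% of its speed; a pose out of reach is approached as far as the arm can. A call with a gripper value outside its range is refused whole. "claw" is the finger opening in m, from 0 to 0.0878, set as the call begins (left out, the last holds). The fingers move at their own pace and stop on an object; the grip force is fixed at half the most. Time passes only in rows, so rows that do not move let the fingers close. It gives the time, the measured TCP pose, the force, the opening and the grip force at its end, in the units of the state.
- readout.get_obs(): the state, without advancing time (a new reading comes with each control period).
- vision.capture(name): name is "side" or "top"; returns a dict with "pixels" (384x512x3 uint8, red, green, blue), "camera_matrix" (3x3 intrinsics, pixels), "position" and "orientation" of the camera in the world. Camera axes: x right, y down, z forward; pixel columns grow to the right and rows downward; lengths in m; the calibration is good to about 2 mm. A picture is of the moment at which its call begins. There is no depth.
- robot.sign_off(): hands the job in; it is judged then, once.
The state is a dict: "time_s": time; "qpos": joint angles; "qd": joint speeds; "joint_torque": joint torques, N m; "tcp_pos": TCP position; "eef_rot": TCP orientation; "contact_force": force on the tool from outside, world axes, zero at the start; "moment": the same for the moment, N m; "opening": opening from 0.0 (shut) to 1.0 (fully open); "grasp_force": force on a finger pad.
Only numpy, scipy, OpenCV 4.12 (cv2) and the standard library are available. Lean on these libraries where they do the work, as an engineer would, in place of code of your own. Each camera call takes 0.05 s, during which the arm holds its last target. There are 200 camera calls.

TASK

Weigh the tray of patties that stands on the left pan of the balance: gently stand whichever of the three weights are needed upright on the right pan, and make the fine adjustment with the brass poise on its bar, until the beam rests level by itself with the pointer at the red mark. Leave the tray on its pan, any weight you do not need standing on the counter, and everything else where it is.

Things in the scene. Friction and masses are not known exactly. Their poses are not given: they have to be found in the camera images.
- balance: Baker's two-pan balance, fixed; grey base 150 (x) x 340 (y) x 35 mm. Origin: centre of its underside; x points to the side away from the robot, y along the beam from right pan to left pan. Beam pivot: over the origin, 75 mm up, axis x; arms 150 mm. A white plate with a red mark, top 150 mm up, stands behind the middle; the beam's black pointer shows the tilt. Pans always stay level.
- beam (a joint): Beam tilt, rad: 0 level, negative = left pan (portion) down, positive = right pan down; stops at -0.14 (the start) and +0.14. Restoring stiffness 1.3 N m per rad: 100 g too much on one side tilts it about 0.12 rad, over about 125 g puts it on the stop. Settles in about 1 s. Where on a pan a load stands makes no difference.
- pan_left_top (a point): Centre of the top face of the left pan, a flat rimless steel plate 150 (balance x) x 120 (balance y) x 5 mm at balance y = +150 mm; 110 mm above the counter when level, 21 mm lower when fully down. Holds the portion.
- pan_right: Right pan, the same plate, at balance y = -150 mm. Starts empty and up; the weights belong here. This origin is on the beam's end, 35 mm below the centre of the pan's top face; the top face is 110 mm above the counter when level, 21 mm higher at the start, and sinks when loaded or pressed.
- poise (a joint): Brass poise on its steel bar, m: 0 mid-bar, + towards the left pan, -0.08 to +0.08; held by 1.5 N of friction. The bar is part of the beam, parallel to it, 120 mm to the robot's side of the pivot. The poise weighs 250 g: each 10 mm of travel shifts the balance as much as 17 g on the pan it moves towards; at 0 it favours neither.
- poise_knob (a point): Centre of the red ball knob, 32 mm across, on top of the poise; 131 mm above the counter when level, up to 12 mm more or less when tilted. Below it a 14 mm stem, 23 mm long, then the brass block 30 (across the bar) x 34 x 34 mm astride the bar; the knob is 56 mm above the bar's centre line. Grasp or push the knob to slide the poise along the bar.
- portion_center (a point): The portion to be weighed: open aluminium tray 125 x 105 x 30 mm with four frozen patties (41 mm tall over all), on the left pan. This point is on its axis 20 mm above its underside. Its mass is unknown, 260 to 780 g. Stays on the left pan.
- w450_center (a point): The 450 g weight: upright blue cylinder 46 mm across and 45 mm tall with a steel handle on top, 22 mm across and 45 mm tall (28 mm across over its top 10 mm); 90 mm tall over all. This point is on its axis, half-way up. Starts standing on the counter to the right of the balance.
- w300_center (a point): The 300 g weight: upright yellow cylinder 42 mm across and 38 mm tall with a steel handle on top, 22 mm across and 45 mm tall (28 mm across over its top 10 mm); 83 mm tall over all. This point is on its axis, half-way up. Starts standing on the counter to the right of the balance.
- w150_center (a point): The 150 g weight: upright green cylinder 38 mm across and 28 mm tall with a steel handle on top, 22 mm across and 45 mm tall (28 mm across over its top 10 mm); 73 mm tall over all. This point is on its axis, half-way up. Starts standing on the counter to the right of the balance.
- spice_jar: Bystander: clear jar with a red cap, 95 mm tall. Origin: centre of its underside. Leave alone.
- spatula: Bystander: spatula, 260 mm long, lying flat. Origin: on its underside, half-way along. Leave alone.
- ramekin: Bystander: white ceramic pot, 84 mm across, 50 mm tall. Origin: centre of its underside. Leave alone.
- sauce_bottle: Bystander: yellow bottle, 60 mm across, 190 mm tall. Origin: centre of its underside. Leave alone.
Things that resemble listed ones, but are neither listed nor needed, are in the scene too. There is more than one size of the part that bears w300_center; the job needs the smaller. Leave any purple or turquoise look-alike of the part that bears portion_center alone.

How it is judged:
By the outcome, as a careful person would: the job done as asked, in the order asked, and still so for the second after the job is handed in, with the robot touching nothing.
It also fails if it takes over 72 s, if anything falls off the work surface, if the arm or the gripper's body presses on something with over 40 N, if the wrist force passes 120 N, or if a joint passes its speed limit or range.

## Working session

There is one attempt and no reset: what is moved stays moved. The work goes in short steps, Python scripts to look and compute and a tool call to move; the robot and the scene stay as the last step left them, time stands still between calls to the robot, and variables do not carry over. Pictures are saved under pics/ and viewed, at most 10 in all, crops included, and the job is handed in when it is done.

Besides the shell and the picture viewer there is one more tool, called as name(argument=value, ...) on one line, values as JSON. carry_out: Moves the arm, as the interface text tells. Its arguments: {"type":"object","properties":{"increments":{"type":"array","items":{"type":"array","items":{"type":"number"}}},"claw":{"type":"number"}},"required":["increments"]}

```bash
mkdir -p pics; cat > h.py <<'E'
import numpy as np, cv2
from bench import readout, vision, robot
from scipy.spatial.transform import Rotation as R
def cap(n,f=None):
    c=vision.capture(n)
    if f: cv2.imwrite('pics/'+f,cv2.cvtColor(c['pixels'],cv2.COLOR_RGB2BGR))
    return c
def rot(c):
    o=np.array(c['orientation'],float)
    return o if o.shape==(3,3) else (R.from_euler('xyz',o).as_matrix() if o.size==3 else R.from_quat(o).as_matrix())
def onz(c,u,v,z):
    d=rot(c)@np.linalg.solve(c['camera_matrix'],[u,v,1.]); p=np.array(c['position']); return p+d*(z-p[2])/d[2]
def proj(c,P):
    q=c['camera_matrix']@(rot(c).T@(np.array(P)-c['position'])); return q[:2]/q[2]
E
python3 - <<'E'
from h import *
for n in ('top','side'):
    c=cap(n,n+'0.png'); print(n,c['position'],c['orientation'],c['camera_matrix'])
    cv2.imwrite(f'pics/{n}0b.png',cv2.resize(cv2.imread(f'pics/{n}0.png'),(800,600),interpolation=cv2.INTER_CUBIC))
print(readout.get_obs())
E
```

```text
top [ 0.25538639 -0.00670769  1.61742056] [-2.96287460e+00 -5.45900752e-04 -1.55379999e+00] [[450.68522716   0.         254.42786319]
 [  0.         450.68522716 190.35509351]
 [  0.           0.           1.        ]]
side [0.04421992 0.64169582 0.70598252] [-2.20998916e+00  8.50068174e-04 -2.51724937e+00] [[346.96815606   0.         257.08409837]
 [  0.         346.96815606 188.60613649]
 [  0.           0.           1.        ]]
{'time_s': 0.1, 'qpos': array([-1.17797822e+00,  4.23777557e-01,  1.63060082e+00,  2.81336927e-06,
        1.08864228e+00, -1.90659771e-02]), 'qd': array([-0.00038876, -0.00210414, -0.00190163,  0.00035874,  0.00019734,
       -0.0014695 ]), 'joint_torque': array([-1.23499349e-04, -5.45616925e+01, -2.74325591e+01,  6.44984655e-02,
        1.87912246e-02,  9.74904850e-07]), 'tcp_pos': array([ 0.24998035, -0.57221331,  0.1851763 ]), 'eef_rot': array([-3.14016496e+00, -2.97148172e-05,  4.11882755e-01]), 'contact_force': array([-0.28663745, -0.24988733, -0.34098148]), 'moment': array([ 0.0448187 , -0.04200318, -0.02274162]), 'grasp_force': 0.0, 'opening': 0.9996782711157923}
```

View pics/top0b.png

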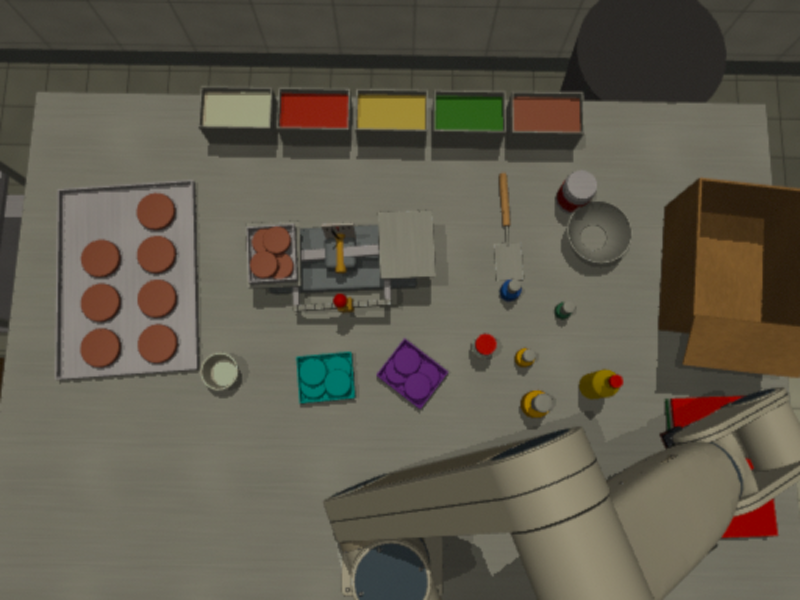

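View pics/side0b.png

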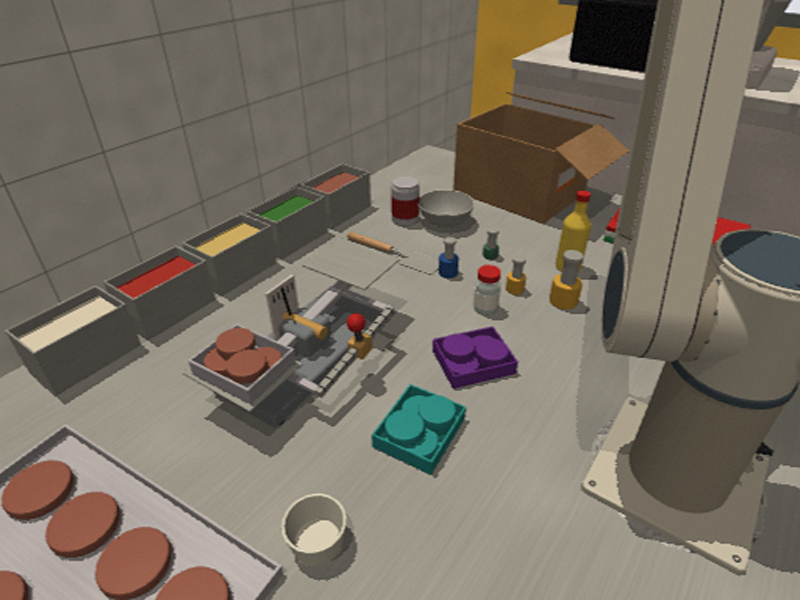

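The top view (800x600) shows: blue weight near (512,288), green (565,310), the two yellow ones (527,357) small and (540,402) large, right pan (407,245), red knob (340,300) and tray (272,254). Next I zoom in to measure.

```bash
python3 - <<'E'
from h import *
c=cap('top'); s=cap('side')
im=cv2.cvtColor(c['pixels'],cv2.COLOR_RGB2BGR); si=cv2.cvtColor(s['pixels'],cv2.COLOR_RGB2BGR)
a=cv2.resize(im[165:275,305:405],(500,550),interpolation=cv2.INTER_CUBIC)
b=cv2.resize(si[140:210,270:380],(800,509),interpolation=cv2.INTER_CUBIC)
cv2.imwrite('pics/a1.png',a);cv2.imwrite('pics/b1.png',b)
k=1/1.5625
for n,u,v,z in [('450',516,284,.09),('300',531,356,.083),('big',545,401,.095),('150',570,308,.073),('knob',340,300,.131),('panR',407,245,.131),('tray',272,254,.12),('jar',486,344,.095),('bottle',616,381,.19),('purple',412,374,.03)]:
    p=onz(c,u*k,v*k,z); print(n,p.round(4),'side px800',(proj(s,p)/k).round())
for n,u,v in [('bluebody',512,290)]: print(onz(c,u*k,v*k,.045))
for n,cs in [('tl',(378,212)),('tr',(433,210)),('br',(435,277)),('bl',(380,279))]: print('pan',n,onz(c,cs[0]*k,cs[1]*k,.131).round(4))
E
```

```text
450 [ 0.5659 -0.2643  0.09  ] side px800 [450. 238.]
300 [ 0.4077 -0.2962  0.083 ] side px800 [521. 257.]
big [ 0.3105 -0.3222  0.095 ] side px800 [571. 261.]
150 [ 0.517  -0.3865  0.073 ] side px800 [495. 229.]
knob [0.5162 0.1203 0.131 ] side px800 [355. 321.]
panR [ 0.6401 -0.0215  0.131 ] side px800 [353. 260.]
tray [0.6176 0.273  0.12  ] side px800 [244. 353.]
jar [ 0.4309 -0.1966  0.095 ] side px800 [490. 270.]
bottle [ 0.3495 -0.4466  0.19  ] side px800 [584. 192.]
purple [ 0.3679 -0.0381  0.03  ] side px800 [475. 349.]
[ 0.56102248 -0.2626381   0.045     ]
pan tl [0.7135 0.0431 0.131 ]
pan tr [ 0.7201 -0.0774  0.131 ]
pan br [ 0.57  -0.083  0.131]
pan bl [0.5636 0.0355 0.131 ]
```

View pics/a1.png

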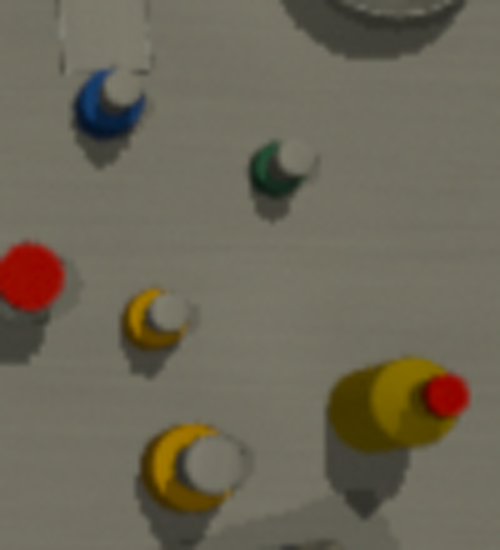

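View pics/b1.png

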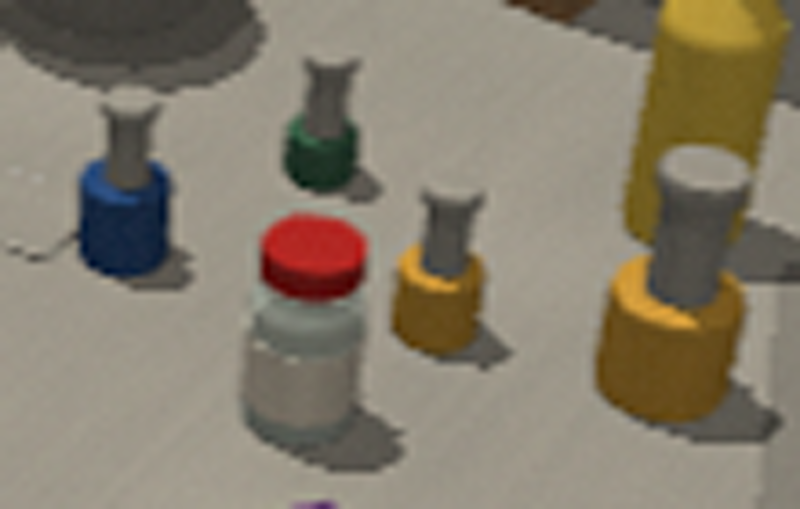

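Blue handle top is at crop (123,88), green (297,161), small yellow (170,312). In the side crop they are at (131,103), (333,67) and (452,195). I triangulate from these.

```bash
python3 - <<'E'
from h import *
c=cap('top'); s=cap('side')
for n,t,d,z in [('450',(123,88),(131,103),.09),('300',(170,312),(452,195),.083),('150',(297,161),(333,67),.073)]:
    t=(t[0]/5+305-.4,t[1]/5+165-.4); d=(d[0]/7.27+270-.4,d[1]/7.27+140-.4)
    p=onz(c,*t,z);q=onz(s,*d,z); print(n,p.round(4),q.round(4))
# pan refine: corners from bright segmentation; verify via side proj
E
```

```text
450 [ 0.5643 -0.2607  0.09  ] [ 0.5612 -0.2547  0.09  ]
300 [ 0.4105 -0.292   0.083 ] [ 0.4065 -0.2808  0.083 ]
150 [ 0.5181 -0.3838  0.073 ] [ 0.5122 -0.3676  0.073 ]
```

carry_out(increments=[[0,0,-0.03,5.9],[0,0,-0.03,5.9],[0,0,0,5.9],[0,0,0,5.9],[0,0,0,0]], claw=0.05)

```text
time_s: 0.72
tcp_pos: [0.2503, -0.5729, 0.2466]
eef_rot: [3.141, -0.0, -0.004]
contact_force: [0.0, 1.3, -0.5]
opening: 0.656
grasp_force: 0.0
```

carry_out(increments=[[0.028,-0.028,0,0],[0.028,-0.028,0,0],[0.028,-0.028,0,0],[0.028,-0.028,0,0],[0.028,-0.028,0,0],[0.028,-0.028,0,0],[0.028,-0.028,0,0],[0.028,-0.028,0,0],[0.028,-0.028,0,0],[0.028,-0.028,0,0]])

```text
time_s: 1.55
tcp_pos: [0.5311, -0.291, 0.2455]
eef_rot: [-3.141, 0.001, 0.004]
contact_force: [1.3, -0.2, 0.1]
opening: 0.565
grasp_force: 0.0
```

carry_out(increments=[[0.027,-0.027,0,0],[0.005,-0.005,0,0],[0,0,0.035,0],[0,0,0.035,0],[0,0,0.035,0],[0,0,0.03,0],[0,0,0,0],[0,0,0,0]])

```text
time_s: 2.22
tcp_pos: [0.5607, -0.2605, 0.1095]
eef_rot: [-3.14, 0.004, 0.002]
contact_force: [0.5, 0.7, 0.4]
opening: 0.567
grasp_force: 0.0
```

```bash
python3 - <<'E'
from h import *
print(readout.get_obs()['tcp_pos'],readout.get_obs()['eef_rot'])
c=cap('top'); s=cap('side')
P=readout.get_obs()['tcp_pos']; print(proj(c,P),proj(s,P))
si=cv2.cvtColor(s['pixels'],cv2.COLOR_RGB2BGR);im=cv2.cvtColor(c['pixels'],cv2.COLOR_RGB2BGR)
b=np.hstack([cv2.resize(si[120:200,250:330],(400,400)),cv2.resize(im[140:220,290:370],(400,400))])
cv2.imwrite('pics/b2.png',b)
E
```

```text
[ 0.56074526 -0.26046203  0.10948693] [-3.13982607e+00  3.79197256e-03  1.50447258e-03]
[330.5458347  181.22561082] [288.52449202 147.04508478]
```

View pics/b2.png

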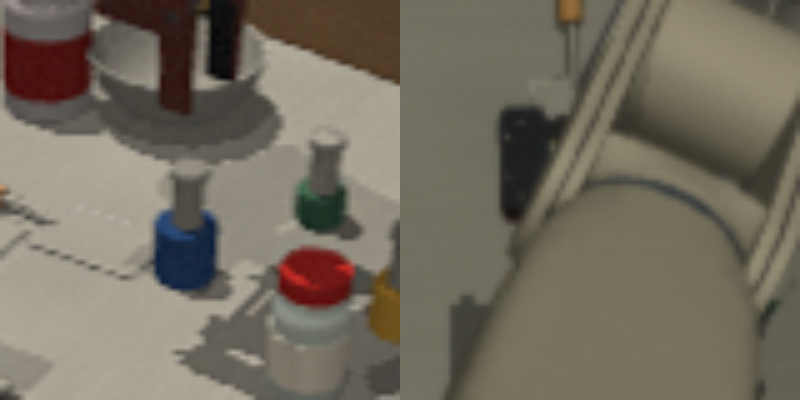

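The side crop shows fingertips at about (178,112) and (220,80), and the blue handle top at (188,168). The tips look higher than the TCP projection says, so I check that.

```bash
python3 - <<'E'
from h import *
c=cap('top'); s=cap('side')
P=readout.get_obs()['tcp_pos']; print(P, readout.get_obs()['opening'])
f=lambda q,o:((q-np.array(o))*5).round()
for dy in (-.04,-.03,0,.03,.04): print(dy,f(proj(s,P+[0,dy,0]),(250,120)))
for x,y,z in [(.5643,-.2607,.09),(.5643,-.2607,0),(.5612,-.2547,.09),(.5181,-.3838,.073),(.5181,-.3838,0)]: print(f(proj(s,[x,y,z]),(250,120)))
print('body', [f(proj(c,P+[dx,.089,.1]),(290,140))+[400,0] for dx in(-.0375,.0375)])
E
```

```text
[ 0.56365787 -0.26168005  0.11329785] 0.5693994844491916
-0.04 [222. 111.]
-0.03 [215. 117.]
0 [192. 134.]
0.03 [169. 152.]
0.04 [161. 158.]
[189. 164.]
[182. 272.]
[188. 169.]
[330. 133.]
[321. 217.]
body [array([490., 230.]), array([489., 115.])]
```

```bash
python3 - <<'E'
from h import *
s=cap('side'); si=cv2.cvtColor(s['pixels'],cv2.COLOR_RGB2BGR)
b=cv2.resize(si[115:165,265:315],(700,700)[:2],interpolation=cv2.INTER_NEAREST)[:600]
b=cv2.convertScaleAbs(b,alpha=1.4)
P=readout.get_obs()['tcp_pos']
for d in (-.025,.025):
    q=(proj(s,P+[0,d,0])-[265,115]+.5)*14; cv2.circle(b,(int(q[0]),int(q[1])),4,(0,255,0),-1)
cv2.imwrite('pics/b3.png',b)
E
```

```text
(no output)
```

View pics/b3.png

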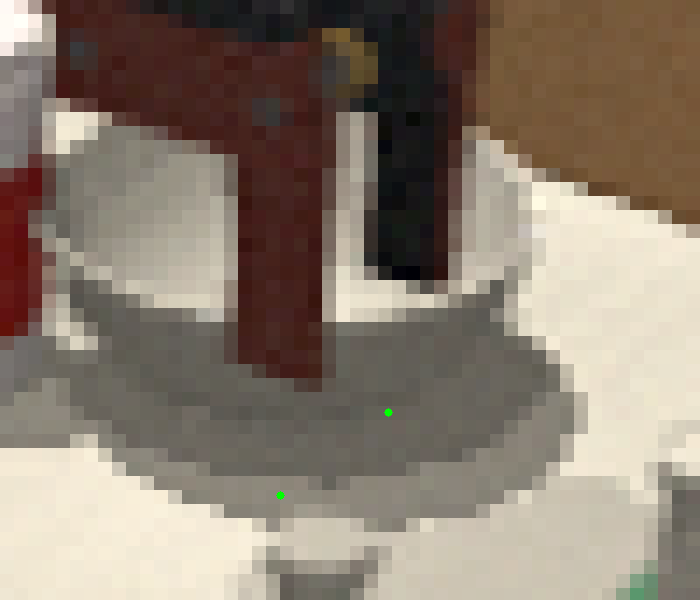

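The dark red fingers end about 8 px above the predicted tips (green dots). To tell height from sideways offset, I look at the gripper body in both views.

```bash
python3 - <<'E'
from h import *
s=cap('side'); c=cap('top'); P=readout.get_obs()['tcp_pos']
def cr(c,x,y,n,k):
    im=cv2.cvtColor(c['pixels'],cv2.COLOR_RGB2BGR)
    b=cv2.convertScaleAbs(cv2.resize(im[y:y+n,x:x+n],None,fx=k,fy=k,interpolation=cv2.INTER_NEAREST),alpha=1.8)
    for z in (0,.08,.13):
        for dx,dy in ((-.0375,-.089),(.0375,-.089),(.0375,.089),(-.0375,.089)):
            q=(proj(c,P+[dx,dy,z])-[x,y]+.5)*k; cv2.circle(b,(int(q[0]),int(q[1])),3,[(0,255,0),(255,0,255),(255,255,0)][int(z>.01)+int(z>.1)],-1)
    return b
cv2.imwrite('pics/b4.png',np.hstack([cr(s,240,70,100,4),cr(c,280,120,80,5)]))
E
```

```text
(no output)
```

View pics/b4.png

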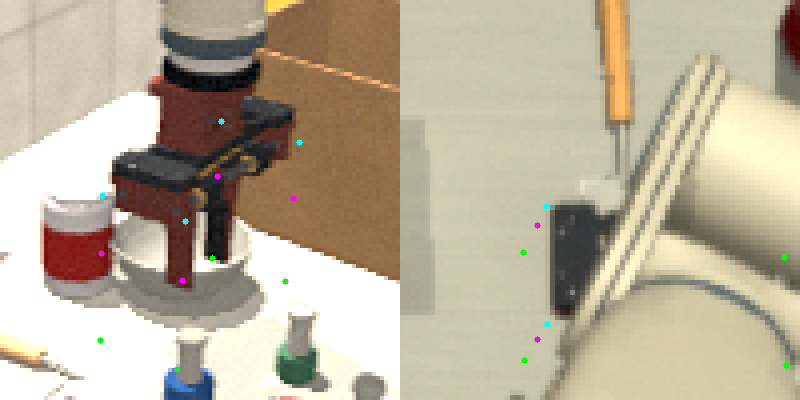

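The top view agrees with the nominal TCP, so only the side view is ambiguous. The grip opening will settle it: 22 mm means on the handle, 28 mm means on its flare.

carry_out(increments=[[0.001,0,0.02,0],[0,0,0.02,0],[0,0,0.01,0],[0,0,0.005,0],[0,0,0,0],[0,0,0,0]])

```text
time_s: 3.07
tcp_pos: [0.5636, -0.2609, 0.0564]
eef_rot: [3.141, -0.0, -0.0]
contact_force: [0.2, 0.5, 0.6]
opening: 0.568
grasp_force: 0.0
```

carry_out(increments=[[0,0,0.004,0],[0,0,0,0],[0,0,0,0],[0,0,0,0],[0,0,0,0],[0,0,0,0]], claw=0.015)

```text
time_s: 3.57
tcp_pos: [0.5647, -0.2615, 0.0537]
eef_rot: [3.14, -0.003, -0.0]
contact_force: [-0.8, 0.4, 9.5]
opening: 0.184
grasp_force: 15.9
```

carry_out(increments=[[0,0,-0.02,0],[0,0,-0.03,0],[0,0,0,0],[0,0,0,0],[0,0,0,0]], claw=0.05)

```text
time_s: 3.98
tcp_pos: [0.563, -0.2606, 0.1017]
eef_rot: [-3.142, 0.0, -0.0]
contact_force: [0.2, 0.3, -0.2]
opening: 0.531
grasp_force: 0.0
```

```bash
python3 - <<'E'
from h import *
s=cap('side'); c=cap('top'); o=readout.get_obs(); print({k:np.round(v,4) for k,v in o.items()})
def cr(c,x,y,n,k):
    im=cv2.cvtColor(c['pixels'],cv2.COLOR_RGB2BGR)
    return cv2.convertScaleAbs(cv2.resize(im[y:y+n,x:x+n],None,fx=k,fy=k,interpolation=cv2.INTER_NEAREST),alpha=1.4)
P=o['tcp_pos'];print((proj(s,P)-[250,110]+.5)*5)
cv2.imwrite('pics/b5.png',np.hstack([cr(s,250,110,80,5),cr(c,280,140,80,5)]))
E
```

```text
{'time_s': np.float64(4.0833), 'qpos': array([-0.4528,  0.5199,  1.6969,  0.    ,  0.9266,  1.1181]), 'qd': array([ 0.0018,  0.0069,  0.0002, -0.0013, -0.0001, -0.0008]), 'joint_torque': array([ 1.70000e-03, -5.72923e+01, -2.41335e+01,  3.68000e-02,
       -7.05000e-02,  0.00000e+00]), 'tcp_pos': array([ 0.5624, -0.2603,  0.1008]), 'eef_rot': array([-3.1408e+00,  1.7000e-03, -1.0000e-04]), 'contact_force': array([-0.1343,  0.2562,  0.1098]), 'moment': array([ 0.0342, -0.0244, -0.0087]), 'grasp_force': np.float64(0.0), 'opening': np.float64(0.5615)}
[194.29107759 203.78197126]
```

View pics/b5.png

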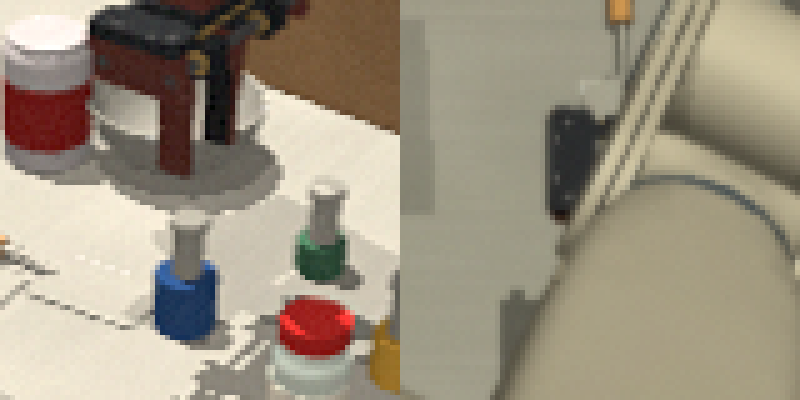

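The weight still stands upright. The true tip midpoint is near (198,158) in the side crop, while the readout projects to (194,204), so the gripper is about 36 mm higher than read. The contact on the 90 mm handle top at readout z 0.054 agrees with that. I check xy at the true height.

```bash
python3 - <<'E'
from h import *
s=cap('side'); o=readout.get_obs(); print(o['tcp_pos'])
for z in (.127,.132,.137,.142): print(z,onz(s,250+198/5-.4,110+158/5-.4,z).round(4))
# knob/pan reference state
for n in('top','side'):
    c=cap(n); h=cv2.cvtColor(c['pixels'],cv2.COLOR_RGB2HSV)
    m=(((h[...,0]<6)|(h[...,0]>174))&(h[...,1]>190)&(h[...,2]>90)).astype(np.uint8)
    k,_,st,ce=cv2.connectedComponentsWithStats(m)
    print(n,[(ce[i].round(2),st[i][4]) for i in range(1,k) if 10<st[i][4]<400], proj(c,[.5162,.1203,.131]))
E
```

```text
[ 0.56235725 -0.26032134  0.10067912]
0.127 [ 0.5698 -0.2752  0.127 ]
0.132 [ 0.5652 -0.2673  0.132 ]
0.137 [ 0.5607 -0.2593  0.137 ]
0.142 [ 0.5562 -0.2514  0.142 ]
top [(array([217.12, 191.44]), np.int32(48)), (array([393.94, 243.67]), np.int32(52))] [217.59242257 191.99125306]
side [(array([371.31, 125.  ]), np.int32(29)), (array([ 99.21, 176.92]), np.int32(257)), (array([312.32, 175.05]), np.int32(124)), (array([227.22, 205.53]), np.int32(88))] [227.27635948 205.71381927]
```

True tip z is readout + 0.036, and xy agrees. I grasp at readout z of about 0.015.

carry_out(increments=[[0.001,0,0.025,0],[0,0,0.025,0],[0,0,0.015,0],[0,0,0.012,0],[0,0,0.008,0],[0,0,0,0],[0,0,0,0],[0,0,0,0]])

```text
time_s: 4.9
tcp_pos: [0.5649, -0.2611, 0.0177]
eef_rot: [3.141, -0.001, -0.0]
contact_force: [0.1, -1.0, 1.0]
opening: 0.57
grasp_force: 0.0
```

carry_out(increments=[[0,0,0,0],[0,0,0,0],[0,0,0,0],[0,0,0,0],[0,0,0,0],[0,0,0,0]], claw=0.015)

```text
time_s: 5.4
tcp_pos: [0.5646, -0.261, 0.0174]
eef_rot: [3.141, -0.001, -0.0]
contact_force: [-0.1, -0.1, 3.7]
opening: 0.309
grasp_force: 30.0
```

carry_out(increments=[[0,0,-0.01,0],[0,0,-0.02,0],[0,0,-0.03,0],[0,0,-0.03,0],[0,0,-0.03,0],[0,0,-0.02,0],[0,0,0,0],[0,0,0,0],[0,0,0,0]])

```text
time_s: 6.15
tcp_pos: [0.5628, -0.2601, 0.1551]
eef_rot: [-3.14, 0.003, -0.0]
contact_force: [0.5, 0.6, -4.0]
opening: 0.308
grasp_force: 30.0
```

```bash
python3 - <<'E'
from h import *
s=cap('side'); o=readout.get_obs(); print(o['tcp_pos'],o['contact_force'],o['moment'],o['opening'])
h=cv2.cvtColor(s['pixels'],cv2.COLOR_RGB2HSV); m=((abs(h[...,0].astype(int)-110)<8)&(h[...,1]>150)&(h[...,2]>40)).astype(np.uint8)
k,_,st,ce=cv2.connectedComponentsWithStats(m); print([(st[i],ce[i].round(1)) for i in range(1,k) if st[i][4]>40])
m=st[1:][st[1:,4].argmax()]
P=o['tcp_pos'].copy()
# weight bottom if grasp unchanged: 
for z in (.13,.14,.15): print(z,proj(s,[P[0],P[1],z+.0225]))
E
```

```text
[ 0.56258545 -0.2599533   0.15464649] [-0.2892275   0.3714983  -4.47733902] [ 0.00636512 -0.01887576  0.04594966] 0.3049626772618915
[(array([283, 128,  13,  16, 155], dtype=int32), array([288.9, 136.4]))]
0.13 [289.0670997  136.87099908]
0.14 [289.22980867 134.19160205]
0.15 [289.39420788 131.48437103]
```

carry_out(increments=[[0,0,-0.03,0],[0.0152,-0.0302,0,0],[0.0152,-0.0302,0,0],[0.0152,-0.0302,0,0],[0.0152,-0.0302,0,0],[0.0152,-0.0302,0,0],[0.0152,-0.0302,0,0],[0.0152,-0.0302,0,0],[0.0152,-0.0302,0,0]])

```text
time_s: 6.95
tcp_pos: [0.685, -0.0175, 0.1841]
eef_rot: [-3.141, 0.004, -0.0]
contact_force: [0.7, 0.6, -4.7]
opening: 0.307
grasp_force: 30.0
```

carry_out(increments=[[0,0,0,0],[0,0,0,0],[0,0,0,0],[0,0,0.02,0],[0,0,0.01,0],[0,0,0,0],[0,0,0,0]])

```text
time_s: 7.53
tcp_pos: [0.6845, -0.0202, 0.1556]
eef_rot: [-3.142, 0.003, -0.001]
contact_force: [-0.2, 0.5, -2.6]
opening: 0.305
grasp_force: 30.0
```

```bash
python3 - <<'E'
from h import *
s=cap('side','s3.png'); c=cap('top','t3.png');o=readout.get_obs(); print(o['tcp_pos'],o['contact_force'],o['opening'])
def cr(c,x,y,n,k):
    im=cv2.cvtColor(c['pixels'],cv2.COLOR_RGB2BGR)
    return cv2.convertScaleAbs(cv2.resize(im[y:y+n,x:x+n],None,fx=k,fy=k,interpolation=cv2.INTER_NEAREST),alpha=1.4)
cv2.imwrite('pics/b6.png',np.hstack([cr(s,160,120,80,5),cr(c,190,120,80,5)]))
E
```

```text
[ 0.68602093 -0.01985558  0.15732531] [-0.02583544 -0.56340109 -4.72664092] 0.3031253796734436
```

View pics/b6.png

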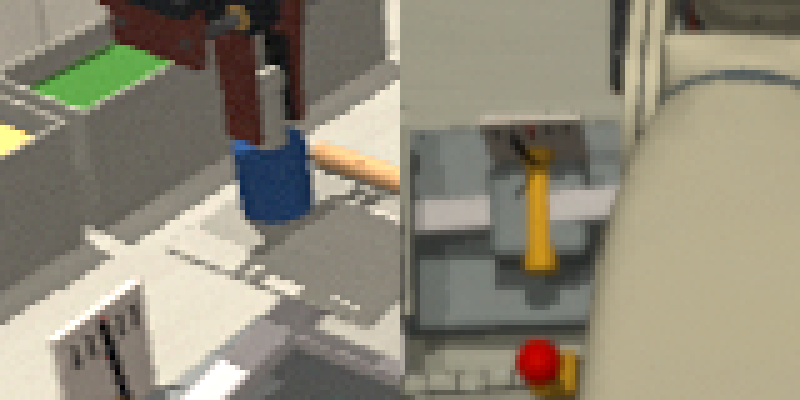

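The side crop shows the blue weight upright over the pan with its bottom at (275,218). I compare that with the projected pan corners.

```bash
python3 - <<'E'
from h import *
s=cap('side'); 
for p in [(.7135,.0431),(.7201,-.0774),(.57,-.083),(.5636,.0355)]: print('corner',((proj(s,[*p,.131])-[160,120]+.5)*5).round())
for z in (.131,.139,.145): print('base',z,((proj(s,[.685,-.0195,z])-[160,120]+.5)*5).round())
E
```

```text
corner [169. 244.]
corner [292. 158.]
corner [484. 227.]
corner [370. 323.]
base 0.131 [273. 213.]
base 0.139 [272. 202.]
base 0.145 [272. 194.]
```

carry_out(increments=[[0,0,0.003,0],[0,0,0.003,0],[0,0,0.003,0],[0,0,0,0],[0,0,0,0],[0,0,0,0]])

```text
time_s: 8.18
tcp_pos: [0.686, -0.0192, 0.1482]
eef_rot: [3.141, -0.0, -0.0]
contact_force: [0.1, -0.3, -2.6]
opening: 0.306
grasp_force: 30.0
```

```bash
cat > beam.py <<'E'
from h import *
# knob in side view: height of knob fixed by line at knob x; print px vs start
def knob(n='side'):
    c=cap(n); h=cv2.cvtColor(c['pixels'],cv2.COLOR_RGB2HSV)
    m=(((h[...,0]<6)|(h[...,0]>174))&(h[...,1]>190)&(h[...,2]>90)).astype(np.uint8)
    g=(227,205) if n=='side' else (217,191)
    m[:g[1]-30]=0;m[g[1]+30:]=0;m[:,:g[0]-40]=0;m[:,g[0]+40:]=0
    k,_,st,ce=cv2.connectedComponentsWithStats(m); i=1+st[1:,4].argmax()
    return c,ce[i],st[i][4]
if __name__=='__main__':
    o=readout.get_obs(); print(o['tcp_pos'].round(4),o['contact_force'].round(2),o['time_s'])
    c,a,_=knob('side'); t,b,_=knob('top'); print(a,b)
    # triangulate knob
    A=[];B=[]
    for cc,u in((c,a),(t,b)):
        d=rot(cc)@np.linalg.solve(cc['camera_matrix'],[*u,1]);d/=np.linalg.norm(d);M=np.eye(3)-np.outer(d,d);A.append(M);B.append(M@cc['position'])
    print('knob',np.linalg.solve(sum(A),sum(B)).round(4))
E
python3 beam.py
```

```text
[ 0.686  -0.0192  0.1482] [ 0.14 -0.33 -2.62] 8.1833
[227.2247191  205.59550562] [217.26 191.48]
knob [0.517  0.1209 0.1316]
```

carry_out(increments=[[0,0,0.002,0],[0,0,0.002,0],[0,0,0,0],[0,0,0,0],[0,0,0,0],[0,0,0,0]])

```text
time_s: 8.78
tcp_pos: [0.6859, -0.0193, 0.1439]
eef_rot: [3.142, -0.0, -0.0]
contact_force: [-0.2, -0.9, -2.1]
opening: 0.307
grasp_force: 30.0
```

```bash
python3 beam.py
```

```text
[ 0.6859 -0.0193  0.1439] [-0.15 -0.91 -2.14] 8.7833
[227.68421053 205.25263158] [217.57142857 191.53061224]
knob [0.5166 0.1197 0.1322]
```

carry_out(increments=[[0,0,0.003,0],[0,0,0.003,0],[0,0,0.003,0],[0,0,0.003,0],[0,0,0.003,0],[0,0,0,0],[0,0,0,0],[0,0,0,0],[0,0,0,0],[0,0,0,0]])

```text
time_s: 9.72
tcp_pos: [0.6859, -0.0191, 0.1291]
eef_rot: [-3.142, -0.0, -0.0]
contact_force: [-0.7, -1.2, -1.3]
opening: 0.308
grasp_force: 30.0
```

```bash
python3 beam.py
```

```text
[ 0.6859 -0.0191  0.1291] [-0.74 -1.21 -1.27] 9.7167
[228.98901099 204.47252747] [219.40384615 191.48076923]
knob [0.5172 0.1137 0.1306]
```

carry_out(increments=[[0,0,0.003,0],[0,0,0.003,0],[0,0,0.003,0],[0,0,0.003,0],[0,0,0.003,0],[0,0,0,0],[0,0,0,0],[0,0,0,0],[0,0,0,0],[0,0,0,0]])

```text
time_s: 10.65
tcp_pos: [0.686, -0.019, 0.1141]
eef_rot: [-3.141, -0.0, -0.0]
contact_force: [-0.6, 1.0, 0.4]
opening: 0.307
grasp_force: 30.0
```

```bash
python3 beam.py
```

```text
[ 0.686  -0.019   0.1141] [-0.59  0.98  0.37] 10.65
[230.1978022  203.75824176] [221.27083333 191.375     ]
knob [0.5181 0.1077 0.1286]
```

carry_out(increments=[[0,0,0,0],[0,0,0,0],[0,0,0,0],[0,0,0,0],[0,0,0,0],[0,0,0,0]], claw=0.05)

```text
time_s: 11.25
tcp_pos: [0.6859, -0.0192, 0.1139]
eef_rot: [3.142, -0.0, -0.0]
contact_force: [0.3, -0.2, 0.3]
opening: 0.568
grasp_force: 0.0
```

carry_out(increments=[[0,0,-0.01,0],[0,0,-0.02,0],[0,0,-0.03,0],[0,0,-0.03,0],[0,0,-0.02,0],[0,0,0,0],[0,0,0,0]])

```text
time_s: 11.83
tcp_pos: [0.6867, -0.0192, 0.2259]
eef_rot: [3.141, -0.003, -0.0]
contact_force: [1.3, -0.4, 0.1]
opening: 0.573
grasp_force: 0.0
```

```bash
python3 beam.py
```

```text
[ 0.6867 -0.0192  0.2259] [ 1.34 -0.45  0.15] 11.8333
[230.59340659 203.32967033] [221.29545455 191.43181818]
knob [0.5174 0.1073 0.1302]
```

Knob shift gives a tilt of about +0.10 rad, so 450 g is about 89 g too heavy and the poise must go about 52 mm left. I go to the knob.

carry_out(increments=[[-0.0282,-0.021,0,0],[-0.0282,-0.021,0,0],[-0.0282,-0.021,0,0],[-0.0282,-0.021,0,0],[-0.0282,-0.021,0,0],[-0.0282,-0.021,0,0],[0,0,0.03,0],[0,0,0.03,0],[0,0,0,0],[0,0,0,0]])

```text
time_s: 12.77
tcp_pos: [0.5147, 0.1066, 0.162]
eef_rot: [3.141, 0.006, 0.0]
contact_force: [-0.1, -0.1, 0.6]
opening: 0.572
grasp_force: 0.0
```

```bash
python3 - <<'E'
from h import *
from beam import knob
c,a,_=knob('side'); o=readout.get_obs();P=o['tcp_pos'];print(P)
im=cv2.cvtColor(c['pixels'],cv2.COLOR_RGB2BGR)
b=cv2.resize(im[150:230,180:280],(800,640)[:2],interpolation=cv2.INTER_CUBIC)[:600]; b=cv2.convertScaleAbs(b,alpha=1.3)
cv2.imwrite('pics/b7.png',b)
print(onz(c,*a,.130), 'tip crop',(proj(c,P+[0,0,.036])-[180,150]+.5)*8)
E
```

```text
[0.51629458 0.10667434 0.16347784]
[0.51758419 0.10581616 0.13      ] tip crop [398.40088493 258.67622385]
```

carry_out(increments=[[0,0,0.025,0],[0,0,0.025,0],[0,0,0.015,0],[0,0,0.01,0],[0,0,0.008,0],[0,0,0.005,0],[0,0,0,0],[0,0,0,0]])

```text
time_s: 13.48
tcp_pos: [0.5173, 0.1069, 0.0765]
eef_rot: [-3.141, -0.001, -0.0]
contact_force: [0.1, -0.9, 0.7]
opening: 0.57
grasp_force: 0.0
```

carry_out(increments=[[0,0,0,0],[0,0,0,0],[0,0,0,0],[0,0,0,0],[0,0,0,0],[0,0,0,0]], claw=0.026)

```text
time_s: 13.98
tcp_pos: [0.517, 0.1069, 0.0764]
eef_rot: [-3.142, -0.001, -0.0]
contact_force: [-0.9, -1.6, 4.9]
opening: 0.348
grasp_force: 30.0
```

```bash
python3 beam.py
```

```text
[0.517  0.1069 0.0764] [-0.86 -1.59  4.88] 13.9833Traceback (most recent call last):
  File "beam.py", line 12, in <module>
    c,a,_=knob('side'); t,b,_=knob('top'); print(a,b)
                              ~~~~^^^^^^^
  File "beam.py", line 8, in knob
    k,_,st,ce=cv2.connectedComponentsWithStats(m); i=1+st[1:,4].argmax()
                                                       ~~~~~~~~~~~~~~~^^
ValueError: attempt to get argmax of an empty sequence
```

carry_out(increments=[[-0.0003,-0.0058,0,0],[-0.0003,-0.0058,0,0],[-0.0003,-0.0058,0,0],[-0.0003,-0.0058,0,0],[-0.0003,-0.0058,0,0],[-0.0003,-0.0058,0,0],[-0.0003,-0.0058,0,0],[-0.0003,-0.0058,0,0],[-0.0003,-0.0058,0,0],[-0.0003,-0.0058,0,0]])

```text
time_s: 14.92
tcp_pos: [0.5136, 0.1648, 0.0768]
eef_rot: [3.141, -0.0, 0.001]
contact_force: [-3.0, -2.0, 11.2]
opening: 0.349
grasp_force: 30.0
```

carry_out(increments=[[0,0,0,0],[0,0,0,0],[0,0,0,0],[0,0,0,0]])

```text
time_s: 15.25
tcp_pos: [0.5136, 0.1652, 0.0769]
eef_rot: [-3.141, -0.0, 0.001]
contact_force: [-3.1, 1.3, 12.0]
opening: 0.349
grasp_force: 30.0
```

carry_out(increments=[[0,0,0,0],[0,0,0,0],[0,0,0,0],[0,0,0,0],[0,0,-0.02,0],[0,0,-0.03,0],[0,0,-0.03,0],[0,0,0,0],[0,0,0,0]], claw=0.05)

```text
time_s: 16.0
tcp_pos: [0.5148, 0.1652, 0.1573]
eef_rot: [-3.141, -0.003, -0.0]
contact_force: [-1.0, -0.2, -0.2]
opening: 0.568
grasp_force: 0.0
```

```bash
python3 - <<'E'
from h import *
from beam import knob
c,a,_=knob('side'); print(readout.get_obs()['tcp_pos'],a,onz(c,*a,.131))
im=cv2.cvtColor(c['pixels'],cv2.COLOR_RGB2BGR)
cv2.imwrite('pics/b8.png',cv2.resize(im[165:265,130:250],(720,600),interpolation=cv2.INTER_CUBIC))
np.save('s8.npy',c['pixels'])
E
```

```text
[0.51365669 0.16481189 0.15591103] [216.75 214.75] [0.5148093  0.16343355 0.131     ]
```

carry_out(increments=[[0,0,-0.035,0],[-0.02,0.02,-0.03,0],[-0.035,0.02,0,0],[-0.035,0.02,0,0],[-0.035,0.02,0,0],[0,0,0,0],[0,0,0,0],[0,0,0,0]])

```text
time_s: 16.72
tcp_pos: [0.3889, 0.0849, 0.2204]
eef_rot: [-3.142, 0.0, -0.001]
contact_force: [-0.5, 0.6, 1.0]
opening: 0.567
grasp_force: 0.0
```

```bash
cat > tilt.py <<'E'
from h import *
from beam import knob
def patch(ref,cur,x0,y0,x1,y1):
    f=lambda i:cv2.GaussianBlur(cv2.cvtColor(i,cv2.COLOR_BGR2GRAY).astype(np.float32),(3,3),0)
    W=np.eye(2,3,dtype=np.float32)
    r,W=cv2.findTransformECC(f(ref)[y0:y1,x0:x1],f(cur)[y0:y1,x0:x1],W,cv2.MOTION_TRANSLATION,(3,200,1e-5),None,3)
    return W[:,2],r
def tilt(save=None):
    c=cap('side',save); cur=cv2.cvtColor(c['pixels'],cv2.COLOR_RGB2BGR); ref=cv2.imread('pics/side0.png')
    # tray wall+patties, side px
    T=np.array([.6176+.015*0,.273,.12])
    w,r=patch(ref,cur,122,206,190,256)
    g=lambda th:proj(c,[.627,.279-0*th,.11+.02+.15*np.sin(-0)+.15*th])  # height along z
    d=(g(0)-g(-.14)); print('tray shift',w,'corr',round(r,3),'expect for level',d.round(2),'tilt',round(-.14+.14*float(w@d/(d@d)),4))
    h=cv2.cvtColor(c['pixels'],cv2.COLOR_RGB2HSV); m=((abs(h[...,0].astype(int)-110)<8)&(h[...,1]>150)&(h[...,2]>40)).astype(np.uint8)
    k,_,st,ce=cv2.connectedComponentsWithStats(m); i=1+st[1:,4].argmax(); print('blue',ce[i].round(2),st[i][4],'level expect',proj(c,[.685,-.019,.11+.0225]).round(2),'px/rad',((proj(c,[.685,-.019,.1225])-proj(c,[.685,-.019,.1375]))*10).round(1))
    print('knob side',knob('side')[1].round(2),readout.get_obs()['tcp_pos'].round(4),readout.get_obs()['time_s'])
if __name__=='__main__': tilt()
E
python3 tilt.py
```

```text
tray shift [-1.9222586 -6.689187 ] corr 0.877 expect for level [-1.54 -6.26] tilt 0.011
blue [214.77 164.56] 184 level expect [214.02 161.81] px/rad [ 3.6 41. ]
knob side [216.86 214.91] [0.3897 0.0852 0.2206] 16.8167
```

```bash
python3 - <<'E'
from h import *
s=cap('side','s9.png'); c=cap('top','t9.png')
def cr(c,x,y,n,k):
    im=cv2.cvtColor(c['pixels'],cv2.COLOR_RGB2BGR)
    return cv2.convertScaleAbs(cv2.resize(im[y:y+n,x:x+n],None,fx=k,fy=k,interpolation=cv2.INTER_NEAREST),alpha=1.3)
cv2.imwrite('pics/b9.png',np.hstack([cr(s,165,165,40,10),cr(c,200,135,40,10)]))
E
```

```text
(no output)
```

View pics/b9.png

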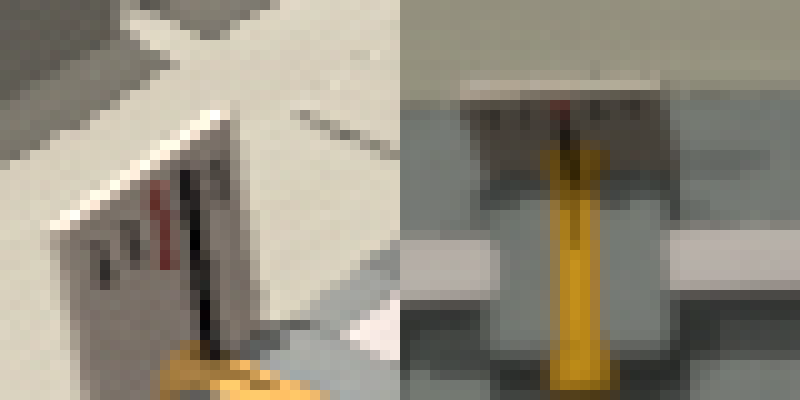

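The last view shows the pointer close to the red mark: in the top crop its tip is at (563,125) and the mark at (560,105). I refine the tilt numerically from colour blobs on the pans.

```bash
cat > fine.py <<'E'
from h import *
import sys
def blob(bgr,kind,box):
    h=cv2.cvtColor(bgr,cv2.COLOR_BGR2HSV).astype(int); x0,y0,x1,y1=box
    if kind=='blue': m=(abs(h[...,0]-110)<10)&(h[...,1]>130)&(h[...,2]>30)
    else: m=((h[...,0]<12)|(h[...,0]>172))&(h[...,1]>95)
    M=np.zeros(m.shape,np.uint8); M[y0:y1,x0:x1]=m[y0:y1,x0:x1]
    k,_,st,ce=cv2.connectedComponentsWithStats(M,connectivity=8); 
    ys,xs=np.nonzero(M); return np.array([xs.mean(),ys.mean()]),len(xs)
def run(tag):
    for n in('side','top'):
        r=cv2.imread(f'pics/{n}0.png'); c=cap(n,f'{n}_{tag}.png'); i=cv2.imread(f'pics/{n}_{tag}.png')
        box=(120,195,190,250) if n=='side' else (158,142,192,182)
        a,na=blob(r,'pat',box); b,nb=blob(i,'pat',box); d=proj(c,[.622,.277,.13])-proj(c,[.622,.277,.109])
        print(n,'patties',na,nb,(b-a).round(2),'level d',d.round(2),'tilt',round(-.14+.14*float((b-a)@d/(d@d)),4))
        if n=='side':
            a,na=blob(r,'blue',(270,145,305,185)); off=a-proj(c,[.564,-.2608,.0225])
            b,nb=blob(i,'blue',(195,140,235,185)); e=proj(c,[.685,-.019,.1325]); g=(proj(c,[.685,-.019,.1025])-e)/.2
            print('blue',na,nb,off.round(2),b.round(2),'tilt',round(float((b-off-e)[1]/g[1]),4))
if __name__=='__main__': run(sys.argv[1])
E
python3 fine.py f1
```

```text
side patties 1078 1103 [-2.31 -7.06] level d [-1.51 -6.26] tilt 0.0208
blue 146 193 [-0.38  1.35] [214.77 164.5 ] tilt 0.0332
top patties 757 785 [-1.74 -1.7 ] level d [-1.09 -1.48] tilt 0.0432
```

Estimates scatter between +0.01 and +0.04. For an exact scale I gently press the empty front of the right pan to its stop, a known +0.14 rad, and compare.

carry_out(increments=[[0.03,0.0157,0,0],[0.03,0.0157,0,0],[0.03,0.0157,0,0],[0.03,0.0157,0,0],[0.03,0.0157,0,0],[0.03,0.0157,0,0],[0.03,0.0157,0,0],[0,0,0.035,0],[0,0,0.035,0],[0,0,0.035,0]], claw=0.0)

```text
time_s: 17.85
tcp_pos: [0.5997, -0.0254, 0.1144]
eef_rot: [3.142, -0.001, -0.001]
contact_force: [-0.5, -1.0, -0.5]
opening: 0.006
grasp_force: 0.0
```

carry_out(increments=[[0,0,0.02,0],[0,0,0.01,0],[0,0,0.01,0],[0,0,0.01,0],[0,0,0.005,0],[0,0,0.003,0],[0,0,0,0],[0,0,0,0],[0,0,0,0],[0,0,0,0]])

```text
time_s: 18.68
tcp_pos: [0.5993, -0.0251, 0.0587]
eef_rot: [3.142, -0.002, -0.0]
contact_force: [-0.0, 0.3, 0.6]
opening: 0.005
grasp_force: 0.3
```

```bash
python3 fine.py f2; python3 -c "
from h import *
o=readout.get_obs();print(o['tcp_pos'],o['contact_force'])"
```

```text
side patties 1078 1096 [ -3.06 -10.74] level d [-1.51 -6.26] tilt 0.1024
blue 146 84 [-0.38  1.35] [213.55 171.05] tilt 0.1948
top patties 757 791 [-2.11 -2.64] level d [-1.09 -1.48] tilt 0.1171
[ 0.59919395 -0.02506507  0.05848557] [0.77647355 0.57551214 1.65309973]
```

carry_out(increments=[[0,0,0.003,0],[0,0,0.002,0],[0,0,0.0015,0],[0,0,0,0],[0,0,0,0],[0,0,0,0]])

```text
time_s: 19.28
tcp_pos: [0.599, -0.025, 0.0525]
eef_rot: [-3.142, -0.001, -0.0]
contact_force: [-3.6, 1.7, 12.6]
opening: 0.007
grasp_force: 6.2
```

carry_out(increments=[[0,0,0.0015,0],[0,0,0,0],[0,0,0,0],[0,0,0,0]])

```text
time_s: 19.62
tcp_pos: [0.599, -0.025, 0.0523]
eef_rot: [-3.142, -0.001, -0.0]
contact_force: [-7.3, 1.4, 24.5]
opening: 0.008
grasp_force: 12.2
```

```bash
python3 fine.py f3; python3 -c "
from h import *
o=readout.get_obs();print(o['tcp_pos'],o['contact_force'])"
```

```text
side patties 1078 1099 [ -3.24 -12.81] level d [-1.51 -6.26] tilt 0.147
blue 146 84 [-0.38  1.35] [213.33 172.68] tilt 0.2351
top patties 757 791 [-2.2  -2.97] level d [-1.09 -1.48] tilt 0.141
[ 0.59906159 -0.0249896   0.05230936] [-6.8717474   1.33057314 23.88030186]
```

At the stop the tray moved 12.81 px, against 7.06 px when free. The free tilt is therefore about +0.015 rad, and the poise needs about 8 mm more to the left.

carry_out(increments=[[0,0,-0.01,0],[0,0,-0.02,0],[0,0,-0.035,0],[0,0,-0.035,0],[0,0,-0.02,0],[-0.0143,-0.0318,0,0],[-0.0143,-0.0318,0,0],[-0.0143,-0.0318,0,0],[-0.0143,-0.0318,0,0],[-0.0143,-0.0318,0,0]], claw=0.05)

```text
time_s: 20.55
tcp_pos: [0.5261, 0.135, 0.1697]
eef_rot: [3.141, 0.0, -0.001]
contact_force: [0.5, 0.3, 0.7]
opening: 0.567
grasp_force: 0.0
```

carry_out(increments=[[-0.0143,-0.0318,0,0],[0,0,0,0],[0,0,0,0],[0,0,0,0]])

```text
time_s: 20.88
tcp_pos: [0.513, 0.1655, 0.1698]
eef_rot: [3.141, -0.0, 0.001]
contact_force: [0.7, -0.8, -0.1]
opening: 0.571
grasp_force: 0.0
```

Lower to readout 0.0765, grip, shift 8 mm, release.

carry_out(increments=[[0,0,0.025,0],[0,0,0.025,0],[0,0,0.02,0],[0,0,0.012,0],[0,0,0.008,0],[0,0,0.003,0],[0,0,0,0],[0,0,0,0]])

```text
time_s: 21.55
tcp_pos: [0.5136, 0.1657, 0.0776]
eef_rot: [-3.141, -0.001, -0.0]
contact_force: [-0.6, -0.8, -0.1]
opening: 0.569
grasp_force: 0.0
```

carry_out(increments=[[0,0,0,0],[0,0,0,0],[0,0,0,0],[0,0,0,0],[0,0,0,0]], claw=0.026)

```text
time_s: 21.97
tcp_pos: [0.5133, 0.1659, 0.0775]
eef_rot: [-3.141, -0.001, 0.0]
contact_force: [-0.1, 0.1, 3.6]
opening: 0.349
grasp_force: 30.0
```

carry_out(increments=[[0,-0.002,0,0],[0,-0.002,0,0],[-0.0005,-0.002,0,0],[0,-0.002,0,0],[0,0,0,0],[0,0,0,0],[0,0,0,0],[0,0,0,0]])

```text
time_s: 22.63
tcp_pos: [0.5127, 0.1743, 0.0773]
eef_rot: [-3.141, -0.001, 0.0]
contact_force: [-0.3, 0.6, 6.1]
opening: 0.343
grasp_force: 30.0
```

carry_out(increments=[[0,0,0,0],[0,0,0,0],[0,0,0,0],[0,0,0,0],[0,0,-0.02,0],[0,0,-0.03,0],[0,0,-0.035,0],[0,0,-0.035,0],[-0.03,0.02,-0.02,0],[-0.03,0.02,0,0]], claw=0.05)

```text
time_s: 23.47
tcp_pos: [0.4554, 0.1347, 0.2211]
eef_rot: [-3.139, -0.008, 0.001]
contact_force: [0.8, -0.1, -0.0]
opening: 0.569
grasp_force: 0.0
```

carry_out(increments=[[-0.035,0.02,0,0],[-0.03,0.02,0,0],[0,0,0,0],[0,0,0,0],[0,0,0,0],[0,0,0,0],[0,0,0,0],[0,0,0,0],[0,0,0,0],[0,0,0,0]])

```text
time_s: 24.3
tcp_pos: [0.3875, 0.094, 0.2167]
eef_rot: [3.141, 0.001, 0.0]
contact_force: [0.2, -1.3, -0.3]
opening: 0.568
grasp_force: 0.0
```

```bash
python3 fine.py f4; python3 tilt.py
```

```text
side patties 1078 1097 [-2.06 -6.3 ] level d [-1.51 -6.26] tilt 0.0036
blue 146 192 [-0.38  1.35] [214.74 163.66] tilt 0.0124
top patties 757 780 [-1.64 -1.65] level d [-1.09 -1.48] tilt 0.0353
tray shift [-1.6832104 -6.0556164] corr 0.888 expect for level [-1.54 -6.26] tilt -0.0036
blue [214.79 163.94] 180 level expect [214.02 161.81] px/rad [ 3.6 41. ]
knob side [214.49 217.18] [0.3874 0.0938 0.2168] 24.5
```

```bash
python3 - <<'E'
from tilt import *
I={k:cv2.imread(f'pics/side_{k}.png') for k in('f1','f2','f3','f4')}; I['0']=cv2.imread('pics/side0.png')
for box in [(130,205,180,248),(122,206,190,256)]:
    print(box,[(k,patch(I['0'],I[k],*box)[0].round(2),round(patch(I['f4'],I[k],*box)[1],3)) for k in('f1','f2','f3','f4')], 'f4->0,f3',patch(I['f4'],I['0'],*box)[0],patch(I['f4'],I['f3'],*box)[0])
E
```

```text
(130, 205, 180, 248) [('f1', array([-2.24, -7.  ], dtype=float32), 0.991), ('f2', array([-0.21,  0.42], dtype=float32), 0.913), ('f3', array([ 0.34, -0.74], dtype=float32), 0.866), ('f4', array([-2.06, -6.33], dtype=float32), 1.0)] f4->0,f3 [1.934936 6.34703 ] [-0.97023183 -6.4333878 ]
(122, 206, 190, 256) [('f1', array([-1.93, -6.7 ], dtype=float32), 0.993), ('f2', array([-1.86,  0.18], dtype=float32), 0.941), ('f3', array([-1.36, -1.42], dtype=float32), 0.894), ('f4', array([-1.68, -6.06], dtype=float32), 1.0)] f4->0,f3 [1.5251899 6.0800157] [-0.97427964 -6.1601057 ]
```

The level position is midway between both stops: 6.35 px to one and 6.43 px to the other. I hand in.

```bash
python3 -c "
from h import *
print(robot.sign_off())"
```

```text
the job is handed in; nothing more can be done
None
```

The job is handed in at about 25 s: the 450 g weight stands on the right pan with the poise about 42 mm left of mid-bar (tray roughly 380 g), and the beam rests level to within about 0.004 rad by the camera; the 300 g and 150 g weights were not touched.

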